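Clear the control box and start the polishing machine

ROBOT

A 6-joint arm with a two-finger parallel gripper is mounted at the origin on the work surface. World frame = base frame: x ahead of the robot, y to its left, z up, the work surface at z = 0. Lengths are in m, angles in rad, forces in N, time in s.
With the tool pointing down it reaches from about 0.375 to 0.975 m from the base axis. Payload 3.8 kg.
Tool frame: the origin (TCP) lies between the finger pads; the fingertips stand 8 mm ahead of it and the grasp point (between the pads) lies 11 mm behind it (tcp_to_tips is the distance from the TCP to the fingertips, in m); z points along the fingers, y is the line along which they close (so a half turn about z gives the same grasp; the last joint's range is limited). The gripper opens to 85 mm and grips with 20 to 120 N. Pads are 22 mm wide; open, the fingers measure 114 mm over their backs; the gripper's body (76 mm by 85 mm) begins 54 mm behind the grasp point. The pads swing forward as they close: fully open they stand 13 mm farther back than shut.
Start: joints at [-1.298, 0.264, 1.604, -0, 1.274, -0.037], TCP at [0.206, -0.643, 0.239] pointing down, gripper open.
Joint ranges: [-2.63, 2.63], [-0.94, 2.18], [0.31, 2.57], [-1.31, 4.45], [0, 2.66], [-2.55, 2.55]. Speed limits (rad/s): [2.57, 2.57, 3.14, 3.14, 3.14, 3.14].

INTERFACE

Orientations are given as a rotation vector (axis times angle).
In Python, from workcell import * gives the robot as it stands.
- The arm moves only by the tool move_arm, never from a script. Its argument "series" is one flat list of numbers, 7 for each row, row after row: the finger opening in cm, from 0 to 8.54, then the shift along the tool's x, y, z in cm, then the turn, a rotation vector about the tool's x, y, z in degrees. A call has 1 to 5 rows; each row shifts and turns the commanded pose from where the row before left it, along the tool's axes as they then stand; what a row does not reach is not made up. A row lasts 1/8 s, in which the tool goes at most 62.5 mm and 10.7 degrees, less where a joint would pass 70% of its speed; a pose out of reach is approached as far as the arm can. A call is refused whole if a number of a shift passes 6.25 or a number of a turn 10.7, either way. A call with a gripper value outside its range is refused whole. The fingers move at their own pace and stop on an object; "grip_force" is the grip in N (left out, the last holds). Time passes only in rows, so rows that do not move let the fingers close. It gives the time, the measured TCP pose, the force, the opening and the grip force at its end, in the units of the state.
- read_state(): the state, without advancing time (a new reading comes with each control period).
- read_camera(name): name is "scene" or "side" or "wrist"; returns the picture (400x640x3 uint8, red, green, blue); there is no depth.
- calibration(name): a dict with "camera_matrix" (3x3 intrinsics, pixels), "rvec" (rotation vector, rad) and "tvec" (3), from world to camera coordinates, as OpenCV has them. Camera axes: x right, y down, z forward; pixel columns grow to the right and rows downward; lengths in m; the calibration is good to about 2 mm. A picture is of the moment at which its call begins: read the wrist's pose just before it. calibration takes no time and is no camera call; for the wrist camera it gives the pose at the moment of the call.
- finish_job(): hands the job in; it is judged then, once.
The state is a dict: "time": time; "q": joint angles; "joint_vel": joint speeds; "joint_torque": joint torques, N m; "tool_pos": TCP position; "tcp_rot": TCP orientation; "wrist_force": force on the tool from outside, world axes, zero at the start; "torque": the same for the moment, N m; "width": opening from 0.0 (shut) to 1.0 (fully open); "grip_force": force on a finger pad.
Only numpy, scipy, OpenCV 4.12 (cv2) and the standard library are available. Lean on these libraries where they do the work, as an engineer would, in place of code of your own. Each camera call takes 0.05 s, during which the arm holds its last target. There are 200 camera calls.

TASK

Lift the brass casting off the guard bars of the control box and lay it flat, right way up, in the empty bay of the blue parts tray without dropping it. Then start the polishing machine: press the oblong key, then the square key, then the small round key, one at a time in that order, each fully down for a moment and let spring back before the next. Never press the large round stop key, press no key before the casting is in the tray or out of turn, and leave everything else where it is.

Things in the scene. Friction and masses are not known exactly. Their poses are not given: they have to be found in the camera images.
- casting: Brass tap casting lying across the control box's two guard bars, over the keys: a straight flat-sided bar 190 mm long (its x), 34 mm wide (y), 26 mm high (z), with a round stub 16 to 22 mm high on top near each end (74 mm from the middle); the middle 110 mm is plain and can be gripped across its width. About 0.45 kg. Origin: centre of its flat underside; z up.
- casting_mid (a point): Middle of the casting's bar, 13 mm above its underside; axes as the casting's.
- panel: Fixed grey control box, 150 mm (x) by 300 mm (y), 70 mm high. Origin: centre of its underside on the bench. Four black keys stand in a row along its y, at y = -78, -26, +26 and +78 mm, in an order that changes. Two steel guard bars run along y at x = -62 and +62 mm, 8 mm thick, their tops 108 mm above the bench; they have posts at y = -109 and +109 mm.
- tray: Fixed blue parts tray, 250 mm (x) by 210 mm (y), walls 45 mm high and 5 mm thick, floor 5 mm thick. Origin: centre of its underside. A partition 39 mm high and 4 mm thick along x at y = -20 mm divides it: the wide bay (y = -18 to +100 mm) is empty, the narrow bay (y = -100 to -22 mm) holds two brass parts.
- tray_bay (a point): Centre of the floor of the tray's empty wide bay; the bay is 240 mm along this x and 118 mm along this y (axes as the tray's).
- key_bar_top (a point): Centre of the top face of the oblong key, 40 mm (across the row) by 14 mm; 86 mm above the bench when up. It is black like the others and pressed straight down. Axes parallel to the box's (y along the row).
- key_bar (a joint): Travel of the oblong key, 40 mm (across the row) by 14 mm: 0 up, 0.006 m fully down; a spring returns it (about 1.2 N to start it, 4.8 N fully down).
- key_square_top (a point): Centre of the top face of the square key, 26 x 26 mm; 86 mm above the bench when up. It is black like the others and pressed straight down. Axes parallel to the box's (y along the row).
- key_square (a joint): Travel of the square key, 26 x 26 mm: 0 up, 0.006 m fully down; a spring returns it (about 1.2 N to start it, 4.8 N fully down).
- key_small_top (a point): Centre of the top face of the small round key, diameter 18 mm; 86 mm above the bench when up. It is black like the others and pressed straight down. Axes parallel to the box's (y along the row).
- key_small (a joint): Travel of the small round key, diameter 18 mm: 0 up, 0.006 m fully down; a spring returns it (about 1.2 N to start it, 4.8 N fully down).
- key_stop_top (a point): Centre of the top face of the large round mushroom key (stop), diameter 36 mm; 86 mm above the bench when up. It is black like the others and pressed straight down. Axes parallel to the box's (y along the row).
- key_stop (a joint): Travel of the large round mushroom key (stop), diameter 36 mm: 0 up, 0.006 m fully down; a spring returns it (about 1.2 N to start it, 4.8 N fully down).
- tab_bar (a joint): Telltale of the oblong key, 40 mm (across the row) by 14 mm: a small white tab, 14 x 6 mm, 35 mm from the key's centre towards the box's -x edge. It stands 7 mm proud (0) and is drawn down up to 5 mm (0.005) by the key's own travel beyond the first 1 mm; it then stays down. The robot cannot move it directly.
- tab_square (a joint): Telltale of the square key, 26 x 26 mm: a small white tab, 14 x 6 mm, 35 mm from the key's centre towards the box's -x edge. It stands 7 mm proud (0) and is drawn down up to 5 mm (0.005) by the key's own travel beyond the first 1 mm; it then stays down. The robot cannot move it directly.
- tab_small (a joint): Telltale of the small round key, diameter 18 mm: a small white tab, 14 x 6 mm, 35 mm from the key's centre towards the box's -x edge. It stands 7 mm proud (0) and is drawn down up to 5 mm (0.005) by the key's own travel beyond the first 1 mm; it then stays down. The robot cannot move it directly.
- elbow: Bystander: short brass elbow, 70 x 22 mm, 32 mm high, lying in the tray's narrow bay. Origin at the middle of its underside.
- valve: Bystander: brass valve cone, diameter 32 mm, 36 mm high, standing in the tray's narrow bay. Origin at the middle of its underside.
- bush: Bystander: steel bushing, diameter 28 mm, 18 mm high, standing on the control box near the end of its top, beyond the row of keys. Origin at the middle of its underside.
- oil: Bystander: black bottle, diameter 48 mm, 120 mm high. Origin at the middle of its underside.
- disc: Bystander: grinding disc with a hole, diameter 100 mm, 16 mm thick, lying flat. Origin at the middle of its underside.
- brush: Bystander: hand brush lying on the bench.
- wedge: Bystander: wooden block 50 x 80 x 35 mm. Origin at the middle of its underside.
There are look-alikes about, which are no part of the job. Of the things that look like the casting, the largest one is meant.

How it is judged:
By the outcome, as a careful person would: the job done as asked, in the order asked, and still so for the second after the job is handed in, with the robot touching nothing.
It also fails if it takes over 64 s, if anything falls off the work surface, if the arm or the gripper's body presses on something with over 40 N, if the wrist force passes 120 N, or if a joint passes its speed limit or range.

## Working session

There is one attempt and no reset: what is moved stays moved. The work goes in short steps, Python scripts to look and compute and a tool call to move; the robot and the scene stay as the last step left them, time stands still between calls to the robot, and variables do not carry over. Pictures are saved under pics/ and viewed, at most 10 in all, crops included, and the job is handed in when it is done.

Besides the shell and the picture viewer there is one more tool, called after "Emit:" as name(argument=value, ...), one argument or row to a line, values as JSON. move_arm: Moves the arm, as the interface text tells. Its arguments: {"type":"object","properties":{"series":{"type":"array"},"grip_force":{"type":"number"}},"required":["series"]}

```bash
mkdir -p pics; ls
python3 - <<'E'
from workcell import *
import cv2,numpy as np
s=read_state();print(s)
for n in("scene","side"):
    im=read_camera(n);cv2.imwrite(f"pics/{n}0.png",im[:,:,::-1])
    c=calibration(n);print(n,c)
E
```

```text
pics
{'time': 0.0, 'q': array([-1.29788602e+00,  2.64751655e-01,  1.60541126e+00,  2.10906947e-06,
        1.27373944e+00, -3.69260469e-02]), 'joint_vel': array([-4.62623510e-05,  4.73361371e-04, -5.54658877e-04,  6.96385422e-04,
        7.68342601e-05, -1.15709839e-04]), 'joint_torque': array([-1.80422026e-03, -5.15113950e+01, -3.67313719e+01, -3.48025269e-04,
        1.29030572e-02, -2.86039796e-05]), 'tool_pos': array([ 0.2055905 , -0.64214635,  0.23794294]), 'tcp_rot': array([-3.10170316e+00, -4.84390500e-01,  4.23636300e-04]), 'wrist_force': array([ 0.56537588, -0.05572921, -0.68374873]), 'torque': array([0.03400088, 0.07551006, 0.05245663]), 'grip_force': 0.0, 'width': 1.0013503410610007}
scene {'camera_matrix': array([[415.19017408,   0.        , 322.13081997],
       [  0.        , 415.19017408, 198.91864392],
       [  0.        ,   0.        ,   1.        ]]), 'rvec': array([ 1.72011952,  1.70430468, -0.78004701]), 'tvec': array([ 0.05252931, -0.28683329,  1.48100596])}
side {'camera_matrix': array([[496.51791302,   0.        , 324.10225375],
       [  0.        , 496.51791302, 189.38418048],
       [  0.        ,   0.        ,   1.        ]]), 'rvec': array([ 2.47579997, -0.10237705,  0.01653415]), 'tvec': array([-0.54468642,  0.05136799,  1.59054099])}
```

View pics/scene0.png

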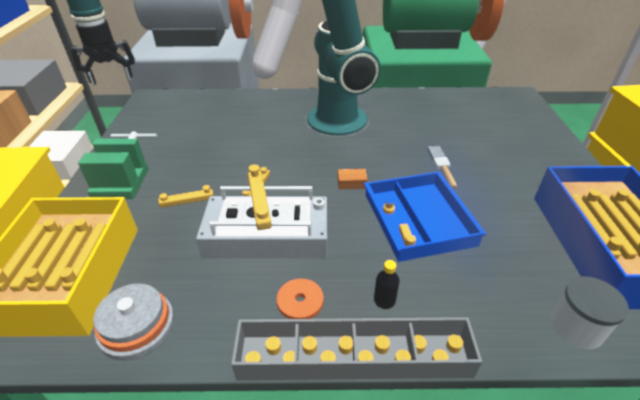

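View pics/side0.png

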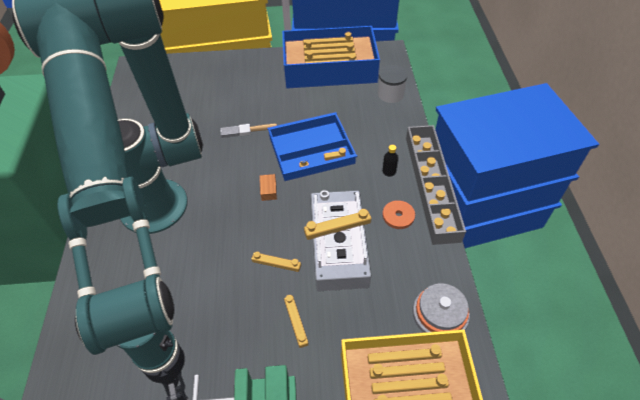

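The scene view shows the control box at about (265,220), with a brass bar across its guard bars from (255,172) to (262,222). The tray is at (422,213), with its empty bay at right and small parts in the narrow bay at (389,208) and (407,233).

Candidates for the casting:
- Bar on the guard bars: scene (260,195), side (338,223).
- Bench bar: scene (186,197), side (296,320).
- Bench bar behind the box: scene (258,180), side (276,261).
- Bars in the yellow and blue bins.

I choose the one on the guard bars, which is the largest, and check it in a close crop.

Run:
```python
import cv2,numpy as np
a=cv2.imread("pics/scene0.png")[155:265,190:340]; b=cv2.imread("pics/side0.png")[180:290,295:395]
a=cv2.resize(a,None,fx=5,fy=5,interpolation=cv2.INTER_CUBIC);cv2.imwrite("pics/c1.png",a)
b=cv2.imread("pics/side0.png")[105:290,245:395]
b=cv2.resize(b,None,fx=4,fy=4,interpolation=cv2.INTER_CUBIC)
b=b[:,:]; b=cv2.resize(b,None,fx=.8,fy=.8) if b.shape[0]>600 else b
cv2.imwrite("pics/c2.png",b);print(a.shape,b.shape)
```

```text
(550, 750, 3) (592, 480, 3)
```

View pics/c1.png

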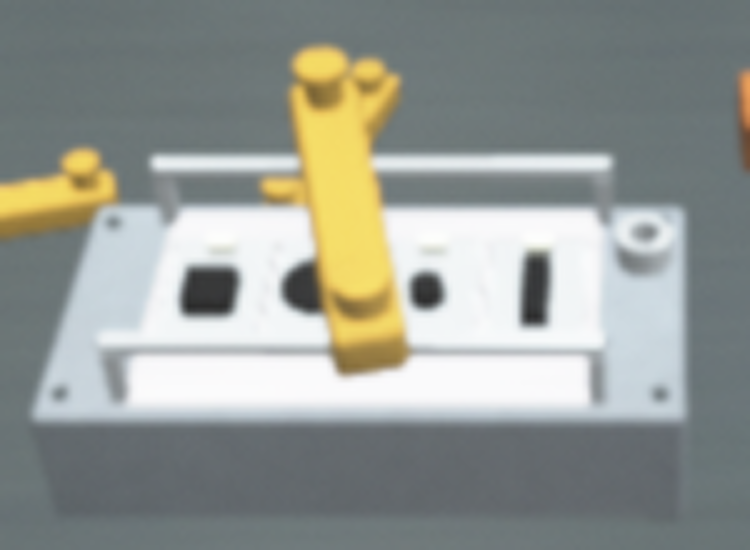

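View pics/c2.png

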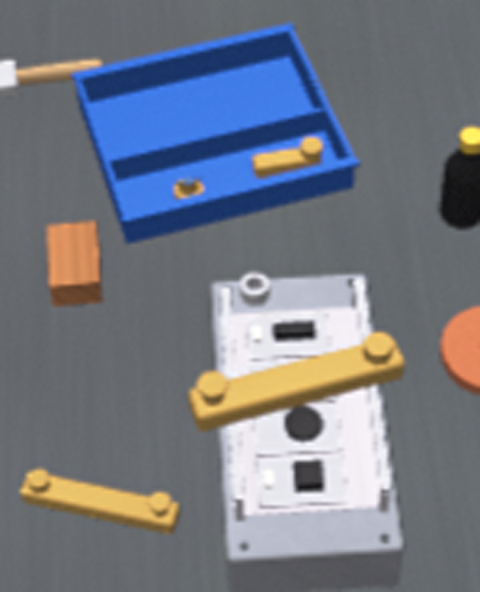

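The crop confirms it: this is the largest bar, upright, lying across both guard bars. The keys by crop pixel are square (210,291), stop (300,288, partly hidden), small (427,291) and oblong (536,288). The bush is at (642,240). The white tabs are on the robot side, so the box's -x faces the robot.

```bash
cat > h.py <<'E'
from workcell import *
import cv2,numpy as np
from scipy.optimize import least_squares
from scipy.spatial.transform import Rotation as R
def proj(n,P,c=None):
    c=c or calibration(n)
    return cv2.projectPoints(np.array(P,float).reshape(-1,3),c["rvec"],c["tvec"],c["camera_matrix"],None)[0][:,0]
def loc(p,P):
    P=np.array(P,float);c,s=np.cos(p[2]),np.sin(p[2])
    return np.c_[p[0]+c*P[:,0]-s*P[:,1],p[1]+s*P[:,0]+c*P[:,1],P[:,2]]
def S(u,v): return ((u+.5)/5-.5+190,(v+.5)/5-.5+155)
def D(u,v): return ((u+.5)/3.2-.5+245,(v+.5)/3.2-.5+105)
E
cat > fit.py <<'E'
from h import *
C={n:calibration(n) for n in("scene","side")}
def fit(obs,x0,ptf=lambda p,q:q):
    def r(p):
        return np.concatenate([(proj(n,loc(p,[ptf(p,q)]),C[n])[0]-uv) for n,q,uv in obs])
    s=least_squares(r,x0,loss='soft_l1');print(np.round(s.x,4));print(np.round(r(s.x).reshape(-1,2),1).tolist());return s.x
m=.001
pan=[("scene",(-.075,-.15,.07),S(103,205)),("scene",(-.075,.15,.07),S(684,208)),("scene",(.075,-.15,.07),S(33,415)),("scene",(.075,.15,.07),S(686,418)),
("side",(-.075,.15,.07),D(212,283)),("side",(.075,.15,.07),D(364,276)),("side",(.075,-.15,.07),D(400,548)),("side",(-.075,-.15,.07),D(230,558)),
("scene",(0,-.078,.086),S(210,289)),("scene",(0,.026,.086),S(427,288)),("scene",(0,.078,.086),S(536,286)),
("side",(0,.078,.086),D(294,329)),("side",(0,-.026,.086),D(303,421)),("side",(0,-.078,.086),D(309,474))]
p=fit(pan,[.6,-.1,0])
tr=[("scene",(-.125,-.105,.045),(365.5,188)),("scene",(-.125,.105,.045),(440,174)),("scene",(.125,.105,.045),(480,234)),
("side",(-.125,.105,.045),D(76,75)),("side",(.125,.105,.045),D(290,27)),("side",(.125,-.105,.045),D(357,163)),("side",(-.125,-.105,0),D(128,241))]
t=fit(tr,[.6,.3,0])
print("bay",loc(t,[[0,.041,.005]]))
ca=[("scene",(.074,0,0),S(361,282)),("scene",(-.074,0,0),S(320,60)),("side",(-.074,0,0),D(212,384)),("side",(.074,0,0),D(380,346))]
f=lambda q,u:(u[0],u[1],.134+(q[3] if u[0]>0 else q[4]))
c=fit(ca,[.6,-.1,0,.018,.018],f)
print("cast in panel", R.from_euler('z',-p[2]).apply([c[0]-p[0],c[1]-p[1],0]))
print("keys bar,small,stop,sq",loc(p,[[0,y,.086] for y in(.078,.026,-.026,-.078)]).round(4).tolist())
print("bar corners",[ (n,proj(n,loc(c,[[a*.095,b*.017,.134] for a in(-1,1) for b in(-1,1)]),C[n]).round(1).tolist()) for n in C])
E
python3 fit.py
```

```text
[ 0.5761 -0.1956 -0.0161]
[[-1.2, -0.9], [0.5, -1.1], [-1.3, -0.2], [0.2, -0.2], [0.1, -1.1], [1.2, -1.7], [1.7, 0.2], [-0.4, 0.5], [-0.3, -2.3], [-0.1, -2.0], [-0.1, -1.5], [0.7, -1.1], [0.7, -0.2], [0.4, -1.0]]
[0.5197 0.1925 0.207 ]
[[0.5, -6.2], [-2.4, -2.3], [1.8, 0.1], [0.8, 0.0], [2.3, 0.4], [0.1, -0.2], [-0.4, 0.9]]
bay [[0.51126591 0.23259529 0.005     ]]
[ 0.5693 -0.2053  0.227   0.0099  0.0219]
[[-0.0, -0.2], [-0.1, 0.2], [0.8, -0.4], [-0.8, 0.3]]
cast in panel [-0.00663707 -0.00981585  0.        ]
keys bar,small,stop,sq [[0.5774, -0.1176, 0.086], [0.5766, -0.1696, 0.086], [0.5757, -0.2216, 0.086], [0.5749, -0.2736, 0.086]]
bar corners [('scene', [[246.7, 170.0], [260.4, 168.1], [255.5, 221.9], [271.3, 219.3]]), ('side', [[306.3, 235.7], [302.9, 225.8], [371.6, 218.0], [367.4, 208.6]])]
```

The panel fits well, with the expected lower-edge bias on the keys. The tray has one poorly read rim corner, so I'll refine that with the wrist camera. Next I plan the hover over the casting.

```bash
cat >> h.py <<'E'
def plan(*wps):
    s=read_state();p=np.array(s["tool_pos"]);r=R.from_rotvec(s["tcp_rot"])
    print("now",p.round(4),"yaw",np.arctan2(*r.as_matrix()[:2,0][::-1]).round(4),"F",s["wrist_force"].round(1),"w",round(s["width"],3),"t",round(s["time"],2))
    for x,y,z,yaw in wps:
        g=R.from_euler('z',yaw)*R.from_euler('x',np.pi)
        print("shift cm",(r.inv().apply(np.array([x,y,z])-p)*100).round(2),"then turn",np.degrees((r.inv()*g).as_rotvec()).round(2))
        p=np.array([x,y,z]);r=g
E
python3 - <<'E'
from h import *
plan((.569,-.205,.34,.227))
c=calibration("wrist");Rm=cv2.Rodrigues(c["rvec"])[0];s=read_state()
r=R.from_rotvec(s["tcp_rot"])
print("cam in tool",r.inv().apply(-Rm.T@c["tvec"].ravel()-s["tool_pos"]),"fwd",r.inv().apply(Rm[2]),"right",r.inv().apply(Rm[0]),c["camera_matrix"][0])
E
```

```text
now [ 0.2056 -0.6422  0.238 ] yaw 0.3099 F [0.1 0.5 0.2] w 0.999 t 0.1
shift cm [ 47.94 -30.58 -10.13] then turn [-0.12  0.    4.75]
cam in tool [ 6.50557576e-02 -6.58968487e-05 -1.35241684e-01] fwd [-0.26180915 -0.00147849  0.96511853] right [-2.46606737e-04  9.99998896e-01  1.46502963e-03] [326.21626844   0.         324.6410158 ]
```

Emit:
move_arm(
  series=[8.54, 4, -2.55, -0.85, 0, 0, 0, 8.54, 4, -2.55, -0.85, 0, 0, 0, 8.54, 4, -2.55, -0.85, 0, 0, 0, 8.54, 4, -2.55, -0.85, 0, 0, 0, 8.54, 4, -2.55, -0.85, 0, 0, 0],
)

```text
time: 0.72
tool_pos: [0.358, -0.4589, 0.2815]
tcp_rot: [-3.103, -0.484, 0.0]
wrist_force: [1.0, -0.2, -0.4]
width: 1.002
grip_force: 0.0
```

Emit:
move_arm(
  series=[8.54, 4, -2.55, -0.85, 0, 0, 0, 8.54, 4, -2.55, -0.85, 0, 0, 0, 8.54, 4, -2.55, -0.85, 0, 0, 0, 8.54, 4, -2.55, -0.85, 0, 0, 0, 8.54, 4, -2.55, -0.85, 0, 0, 0],
)

```text
time: 1.35
tool_pos: [0.5096, -0.2766, 0.324]
tcp_rot: [-3.104, -0.485, 0.001]
wrist_force: [-0.0, -0.5, -0.5]
width: 1.005
grip_force: 0.0
```

Emit:
move_arm(
  series=[8.54, 4, -2.55, -0.85, 0, 0, 0, 8.54, 4, -2.55, -0.85, 0, 0, 0, 8.54, 0, 0, 0, 0, 0, 4.75, 8.54, 0, 0, 0, 0, 0, 0],
)

```text
time: 1.85
tool_pos: [0.5697, -0.2044, 0.3407]
tcp_rot: [-3.121, -0.359, 0.002]
wrist_force: [-0.1, -0.6, 0.6]
width: 0.998
grip_force: 0.0
```

Run:
```python
from h import *
import pickle
plan((.569,-.205,.34,.227))
c=calibration("wrist");im=read_camera("wrist");cv2.imwrite("pics/w1.png",im[:,:,::-1]);pickle.dump(c,open("w1.pkl","wb"))
```

```text
now [ 0.5697 -0.2044  0.3407] yaw 0.229 F [-0.1 -0.6  0.6] w 0.998 t 1.85
shift cm [-0.08  0.04  0.07] then turn [-0.03  0.06  0.12]
```

View pics/w1.png

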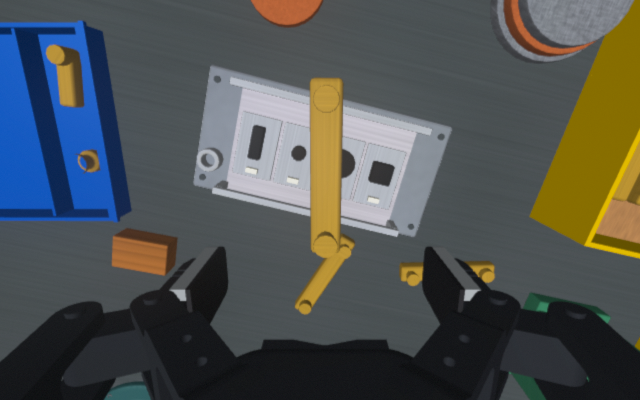

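The wrist view shows the casting's far end at (310..341,79), with stub tops at (326,98) and (325,243). The keys are oblong (257,142), small (299,153), stop (346,163) and square (381,173). I refit with this view.

```bash
cat > fit2.py <<'E'
from h import *
import pickle
C={n:calibration(n) for n in("scene","side")};C["w"]=pickle.load(open("w1.pkl","rb"))
def fit(obs,x0,ptf=lambda p,q:q):
    def r(p): return np.concatenate([(proj(n,loc(p,[ptf(p,q)]),C[n])[0]-uv) for n,q,uv in obs])
    s=least_squares(r,x0,loss='soft_l1');print(np.round(s.x,4));print(np.round(r(s.x).reshape(-1,2),1).tolist());return s.x
pw=[("w",(.075,.15,.07),(211,66)),("w",(.075,-.15,.07),(451,128)),("w",(-.075,-.15,.07),(413,237)),("w",(-.075,.15,.07),(195,184)),
("w",(0,.078,.086),(257,142)),("w",(0,.026,.086),(299,152.5)),("w",(0,-.078,.086),(382,172.5))]
p=fit(pw,[.57,-.19,0])
f=lambda q,u:(u[0],u[1],.134+(0 if len(u)>2 else (q[3] if u[0]>0 else q[4])))
cw=[("w",(.095,.017,0),(310.5,80)),("w",(.095,-.017,0),(342,80)),("w",(.074,0),(326,98)),("w",(-.074,0),(325,243)),
("scene",(.074,0),S(361,282)),("scene",(-.074,0),S(320,60)),("side",(-.074,0),D(212,384)),("side",(.074,0),D(380,346))]
c=fit(cw,[.57,-.2,.2,.018,.018],f)
cw2=cw[:4]; c2=fit(cw2,[.57,-.2,.2,.018,.018],f)
E
python3 fit2.py
```

```text
[ 0.5756 -0.1966 -0.0195]
[[-0.6, -4.0], [3.8, -1.0], [2.7, 1.3], [-3.0, 0.3], [-0.8, 0.1], [-0.1, 0.4], [0.4, 1.5]]
[ 0.5684 -0.205   0.2224  0.0096  0.0183]
[[-1.5, -1.5], [1.4, -1.3], [0.1, 2.5], [0.0, 1.5], [0.0, -0.3], [0.4, 1.2], [0.4, 0.2], [-1.1, 0.4]]
[ 0.5671 -0.2052  0.2239  0.1354  0.0111]
[[-1.8, -0.1], [1.1, 0.1], [0.1, 0.0], [0.0, 0.0]]
```

Emit:
move_arm(
  series=[8.54, -0.18, 0.02, 5, 0, 0, 0.3, 8.54, 0, 0, 5, 0, 0, 0, 8.54, 0, 0, 5, 0, 0, 0, 8.54, 0, 0, 4, 0, 0, 0, 8.54, 0, 0, 2.4, 0, 0, 0],
)

```text
time: 2.52
tool_pos: [0.5655, -0.2058, 0.124]
tcp_rot: [-3.12, -0.347, 0.006]
wrist_force: [0.1, 0.3, 0.2]
width: 1.002
grip_force: 0.0
```

Emit:
move_arm(
  series=[8.54, 0, 0, 1.0, 0, 0, 0, 8.54, 0, 0, 0.45, 0, 0, 0, 8.54, 0, 0, 0, 0, 0, 0],
)

```text
time: 2.9
tool_pos: [0.5685, -0.2062, 0.1137]
tcp_rot: [3.122, 0.347, 0.002]
wrist_force: [0.8, -0.2, 0.1]
width: 0.999
grip_force: 0.0
```

Run:
```python
from h import *
plan((.568,-.205,.112,.224))
im=read_camera("wrist");cv2.imwrite("pics/w2.png",im[:,:,::-1])
```

```text
now [ 0.5685 -0.2062  0.1137] yaw 0.2216 F [ 0.8 -0.2  0.1] w 0.999 t 2.9
shift cm [-0.02 -0.12  0.17] then turn [ 0.05 -0.07 -0.14]
```

View pics/w2.png

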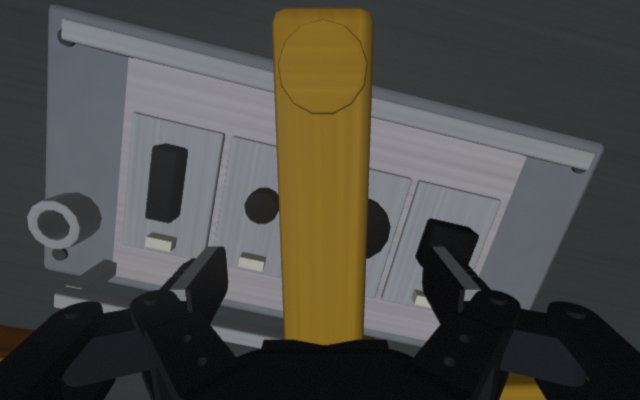

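The casting is centred between the open fingers (column 323 against 326), and the tips are clear of the keys. I close and lift.

Emit:
move_arm(
  series=[2, 0, -0.1, 0.15, 0, 0, 0, 2, 0, 0, 0, 0, 0, 0, 2, 0, 0, 0, 0, 0, 0, 2, 0, 0, 0, 0, 0, 0, 2, 0, 0, 0, 0, 0, 0],
  grip_force=70,
)

```text
time: 3.58
tool_pos: [0.5682, -0.2049, 0.1119]
tcp_rot: [3.122, 0.347, 0.002]
wrist_force: [-0.1, 0.2, 4.8]
width: 0.388
grip_force: 70.8
```

Emit:
move_arm(
  series=[2, 0, 0, 0, 0, 0, 0, 2, 0, 0, 0, 0, 0, 0, 2, 0, 0, 0, 0, 0, 0, 2, 0, 0, 0, 0, 0, 0],
)

```text
time: 4.08
tool_pos: [0.5682, -0.2049, 0.1119]
tcp_rot: [3.122, 0.347, 0.002]
wrist_force: [-0.4, 0.2, 5.0]
width: 0.387
grip_force: 70.9
```

The tips hang about 4 mm below the casting's underside, so they would hit the tray floor first. I regrip 9 mm higher before lifting.

Emit:
move_arm(
  series=[5.5, 0, 0, 0, 0, 0, 0, 5.5, 0, 0, 0, 0, 0, 0, 5.5, 0, 0, 0, 0, 0, 0, 5.5, 0, 0, -0.45, 0, 0, 0, 5.5, 0, 0, -0.45, 0, 0, 0],
)

```text
time: 4.7
tool_pos: [0.5677, -0.2047, 0.1206]
tcp_rot: [-3.122, -0.348, 0.0]
wrist_force: [0.5, -0.1, -0.0]
width: 0.646
grip_force: 0.0
```

Emit:
move_arm(
  series=[2, 0, 0, 0, 0, 0, 0, 2, 0, 0, 0, 0, 0, 0, 2, 0, 0, 0, 0, 0, 0, 2, 0, 0, 0, 0, 0, 0, 2, 0, 0, 0, 0, 0, 0],
)

```text
time: 5.32
tool_pos: [0.5683, -0.205, 0.1213]
tcp_rot: [3.122, 0.347, 0.002]
wrist_force: [-0.2, 0.4, 5.4]
width: 0.381
grip_force: 71.6
```

Emit:
move_arm(
  series=[2, 0, 0, 0, 0, 0, 0, 2, 0, 0, -0.4, 0, 0, 0, 2, 0, 0, -0.8, 0, 0, 0, 2, 0, 0, -1, 0, 0, 0, 2, 0, 0, 0, 0, 0, 0],
)

```text
time: 5.95
tool_pos: [0.5685, -0.205, 0.1435]
tcp_rot: [3.121, 0.347, 0.003]
wrist_force: [-0.1, 0.9, -3.8]
width: 0.376
grip_force: 70.7
```

The casting is lifted (about 4 N of weight on the wrist). Next I plan the hover over the tray.

Run:
```python
from h import *
plan((.5685,-.205,.27,.224),(.511,.233,.27,.207))
```

```text
now [ 0.5685 -0.205   0.1435] yaw 0.2217 F [-0.1  0.9 -3.8] w 0.376 t 5.95
shift cm [ 2.000e-02  1.000e-02 -1.265e+01] then turn [ 0.07 -0.1  -0.13]
shift cm [  4.12 -43.98  -0.  ] then turn [ 0.   -0.    0.97]
```

Emit:
move_arm(
  series=[2, 0, 0, -3, 0, 0, 0, 2, 0, 0, -3.5, 0, 0, 0, 2, 0, 0, -3.5, 0, 0, 0, 2, 0, -1.5, -2.65, 0, 0, 0, 2, 0.4, -3.5, 0, 0, 0, 0],
)

```text
time: 6.58
tool_pos: [0.5624, -0.1563, 0.2723]
tcp_rot: [3.12, 0.344, 0.009]
wrist_force: [0.2, -0.3, -4.2]
width: 0.38
grip_force: 70.6
```

Emit:
move_arm(
  series=[2, 0.4, -4, 0, 0, 0, 0, 2, 0.4, -4, 0, 0, 0, 0, 2, 0.4, -4, 0, 0, 0, 0, 2, 0.4, -4, 0, 0, 0, 0, 2, 0.4, -4, 0, 0, 0, 0],
)

```text
time: 7.2
tool_pos: [0.5357, 0.0457, 0.2687]
tcp_rot: [-3.122, -0.347, -0.0]
wrist_force: [0.2, -0.3, -3.1]
width: 0.383
grip_force: 70.6
```

Emit:
move_arm(
  series=[2, 0.4, -4, 0, 0, 0, 0, 2, 0.4, -4, 0, 0, 0, 0, 2, 0.4, -4, 0, 0, 0, 0, 2, 0.4, -4, 0, 0, 0, 0, 2, 0.1, -3, 0, 0, 0, 0.8],
)

```text
time: 7.82
tool_pos: [0.5104, 0.2351, 0.2686]
tcp_rot: [-3.124, -0.326, 0.0]
wrist_force: [0.3, -0.3, -3.7]
width: 0.385
grip_force: 70.6
```

Emit:
move_arm(
  series=[2, 0, 0, 0, 0, 0, 0],
)

```text
time: 7.95
tool_pos: [0.5102, 0.2354, 0.2685]
tcp_rot: [-3.124, -0.33, 0.001]
wrist_force: [0.8, -0.2, -4.2]
width: 0.379
grip_force: 70.7
```

Run:
```python
from h import *
import pickle
plan((.511,.233,.27,.207))
c=calibration("wrist");im=read_camera("wrist");cv2.imwrite("pics/w3.png",im[:,:,::-1]);pickle.dump(c,open("w3.pkl","wb"))
```

```text
now [0.5102 0.2354 0.2685] yaw 0.2107 F [ 0.8 -0.2 -4.2] w 0.379 t 7.95
shift cm [ 0.03  0.25 -0.15] then turn [-0.03  0.03  0.21]
```

View pics/w3.png

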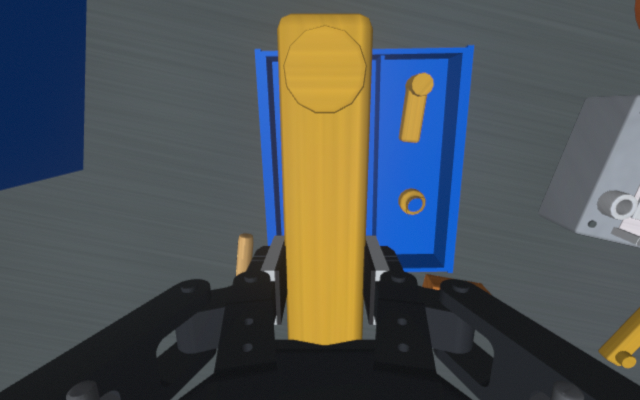

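The tray's rim corners are at (257,50), (473,46) and (452,271), and the partition's far end is at (381,53). The casting is aligned with the tray.

Run:
```python
from h import *
import pickle
C={"w":pickle.load(open("w3.pkl","rb")),"side":calibration("side")}
def fit(obs,x0):
    def r(p): return np.concatenate([(proj(n,loc(p,[q]),C[n])[0]-uv) for n,q,uv in obs])
    s=least_squares(r,x0,loss='soft_l1');print(np.round(s.x,4));print(np.round(r(s.x).reshape(-1,2),1).tolist());return s.x
w=[("w",(.125,.105,.045),(256,50)),("w",(.125,-.105,.045),(473,46)),("w",(-.125,-.105,.045),(452,272)),("w",(.12,-.02,.039),(381,54))]
sd=[("side",(-.125,.105,.045),D(76,75)),("side",(.125,.105,.045),D(290,27)),("side",(.125,-.105,.045),D(357,163)),("side",(-.125,-.105,0),D(128,241))]
fit(w,[.52,.19,.2]);t=fit(w+sd,[.52,.19,.2])
b=loc(t,[[0,.041,.005]])[0];print("bay",b)
s=read_state();cx,cy=np.array(s["tool_pos"])[:2]
plan((b[0],b[1],.06,t[2]),(b[0],b[1],.0215,t[2]))
```

```text
[0.518  0.194  0.2348]
[[4.4, 1.1], [-5.2, -0.4], [-3.0, -2.2], [1.5, 0.1]]
[0.518  0.1945 0.2321]
[[4.3, 0.8], [-5.4, -0.2], [-3.7, -2.0], [1.3, 0.1], [-0.2, 0.4], [0.8, -0.4], [-0.0, -1.5], [0.1, 1.0]]
bay [0.50855025 0.23437743 0.005     ]
now [0.5105 0.2341 0.2684] yaw 0.21 F [ 0.2 -0.8 -3.4] w 0.385 t 8.0
shift cm [-0.18 -0.08 20.84] then turn [ 0.03  0.03 -1.27]
shift cm [ 0.   -0.    3.85] then turn [0. 0. 0.]
```

Emit:
move_arm(
  series=[2, -0.18, -0.05, 4, 0, 0, -1.25, 2, 0, 0, 5, 0, 0, 0, 2, 0, 0, 5, 0, 0, 0, 2, 0, 0, 4, 0, 0, 0, 2, 0, 0, 2.8, 0, 0, 0],
)

```text
time: 8.62
tool_pos: [0.5081, 0.2318, 0.0585]
tcp_rot: [3.12, 0.358, -0.004]
wrist_force: [0.4, -0.1, -2.8]
width: 0.382
grip_force: 70.7
```

Emit:
move_arm(
  series=[2, 0, 0, 1.5, 0, 0, 0, 2, 0, 0, 1.2, 0, 0, 0, 2, 0, 0, 0.7, 0, 0, 0, 2, 0, 0, 0.3, 0, 0, 0, 2, 0, 0, 0, 0, 0, 0],
)

```text
time: 9.25
tool_pos: [0.5095, 0.2338, 0.0243]
tcp_rot: [-3.121, -0.36, -0.001]
wrist_force: [0.4, -0.3, -4.3]
width: 0.384
grip_force: 70.7
```

Emit:
move_arm(
  series=[2, 0, 0, 0.25, 0, 0, 0, 2, 0, 0, 0.15, 0, 0, 0, 2, 0, 0, 0, 0, 0, 0],
)

```text
time: 9.62
tool_pos: [0.509, 0.2337, 0.0197]
tcp_rot: [3.121, 0.36, -0.0]
wrist_force: [-0.4, -1.0, -2.7]
width: 0.379
grip_force: 70.7
```

Emit:
move_arm(
  series=[2, 0, 0, 0.1, 0, 0, 0, 2, 0, 0, 0, 0, 0, 0],
)

```text
time: 9.88
tool_pos: [0.509, 0.2336, 0.0187]
tcp_rot: [3.121, 0.36, -0.0]
wrist_force: [-0.7, 0.8, -3.4]
width: 0.381
grip_force: 70.7
```

Emit:
move_arm(
  series=[2, 0, 0, 0.1, 0, 0, 0, 2, 0, 0, 0, 0, 0, 0],
)

```text
time: 10.12
tool_pos: [0.5092, 0.2337, 0.0183]
tcp_rot: [-3.121, -0.36, -0.0]
wrist_force: [-2.6, -0.9, 2.6]
width: 0.383
grip_force: 71.3
```

Contact with the floor came at the expected height. I release and rise.

Emit:
move_arm(
  series=[4, 0, 0, 0, 0, 0, 0, 5, 0, 0, 0, 0, 0, 0, 5.4, 0, 0, 0, 0, 0, 0, 5.4, 0, 0, 0, 0, 0, 0, 5.4, 0, 0, 0, 0, 0, 0],
)

```text
time: 10.75
tool_pos: [0.5092, 0.2337, 0.0178]
tcp_rot: [-3.121, -0.36, -0.0]
wrist_force: [-0.4, -0.3, -0.2]
width: 0.629
grip_force: 0.0
```

Emit:
move_arm(
  series=[5.4, 0, 0, -1, 0, 0, 0, 5.4, 0, 0, -3, 0, 0, 0, 5.4, 0, 0, -5, 0, 0, 0, 5.4, 0, 0, -6, 0, 0, 0, 5.4, 0, 0, -6, 0, 0, 0],
)

```text
time: 11.38
tool_pos: [0.5088, 0.2335, 0.2303]
tcp_rot: [-3.121, -0.36, -0.001]
wrist_force: [0.1, -0.2, -0.2]
width: 0.629
grip_force: 0.0
```

Run:
```python
from h import *
p=[.5757,-.1963,-.018]
k=loc(p,[[0,y,0] for y in(.078,.026,-.026,-.078)]);print(k.round(4))
for n in("wrist",):cv2.imwrite("pics/w4.png",read_camera(n)[:,:,::-1])
plan((k[0][0],k[0][1],.23,.0))
```

```text
[[ 0.5771 -0.1183  0.    ]
 [ 0.5762 -0.1703  0.    ]
 [ 0.5752 -0.2223  0.    ]
 [ 0.5743 -0.2743  0.    ]]
now [0.5134 0.2354 0.2405] yaw 0.2296 F [2.  0.9 5.3] w 0.63 t 11.43
shift cm [-1.86 35.9   0.94] then turn [-0.24 -0.85 13.15]
```

View pics/w4.png

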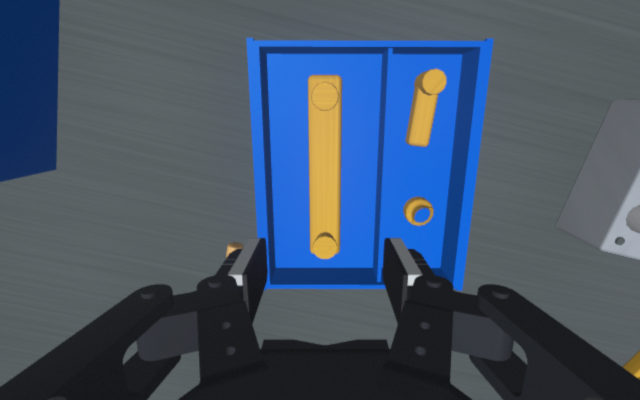

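The casting lies flat and upright in the wide bay, stubs at (325,96) and (325,245), with the neighbouring parts untouched. I shut the fingers and plan the press.

Emit:
move_arm(
  series=[0, 0, 0, 0, 0, 0, 6.9, 0, 0, 0, 0, 0, 0, 6.9, 0, 0, 0, 0, 0, 0, 0],
  grip_force=40,
)

```text
time: 11.8
tool_pos: [0.5091, 0.2336, 0.2283]
tcp_rot: [-3.141, 0.016, -0.001]
wrist_force: [0.5, -0.3, -0.3]
width: 0.008
grip_force: 0.0
```

Run:
```python
from h import *
plan((.5771,-.1183,.23,-.018))
```

```text
now [0.5091 0.2336 0.2283] yaw -0.0101 F [ 0.5 -0.3 -0.3] w 0.008 t 11.8
shift cm [ 7.15 35.12 -0.17] then turn [-0.02 -0.04  0.45]
```

Emit:
move_arm(
  series=[0, 0.9, 4.4, 0, 0, 0, 0, 0, 0.9, 4.4, 0, 0, 0, 0, 0, 0.9, 4.4, 0, 0, 0, 0, 0, 0.9, 4.4, 0, 0, 0, 0, 0, 0.9, 4.4, 0, 0, 0, 0],
)

```text
time: 12.42
tool_pos: [0.5517, 0.0118, 0.2279]
tcp_rot: [-3.141, 0.014, -0.001]
wrist_force: [1.1, -0.1, 0.5]
width: -0.003
grip_force: 0.0
```

Emit:
move_arm(
  series=[0, 0.9, 4.4, 0, 0, 0, 0, 0, 0.9, 4.4, 0, 0, 0, 0, 0, 0.85, 4.3, 0, 0, 0, 0.45, 0, 0, 0, 3, 0, 0, 0, 0, 0, 0, 0, 0, 0, 0],
)

```text
time: 13.05
tool_pos: [0.5744, -0.1182, 0.195]
tcp_rot: [-3.14, 0.029, 0.009]
wrist_force: [-0.2, 0.4, 0.1]
width: -0.001
grip_force: 0.0
```

Run:
```python
from h import *
import pickle
plan((.5771,-.1183,.11,-.018))
c=calibration("wrist");im=read_camera("wrist");cv2.imwrite("pics/w5.png",im[:,:,::-1]);pickle.dump(c,open("w5.pkl","wb"))
p=[.5757,-.1963,-.018]
print(proj("w",loc(p,[[0,y,.086] for y in(.078,.026,-.026,-.078)]),c).round(1).tolist())
```

```text
now [ 0.5744 -0.1182  0.195 ] yaw -0.0186 F [-0.2  0.4  0.1] w -0.001 t 13.05
shift cm [0.32 0.02 8.5 ] then turn [-0.09  0.34 -0.03]
[[325.0, 191.5], [392.4, 191.5], [459.9, 191.5], [527.4, 191.5]]
```

View pics/w5.png

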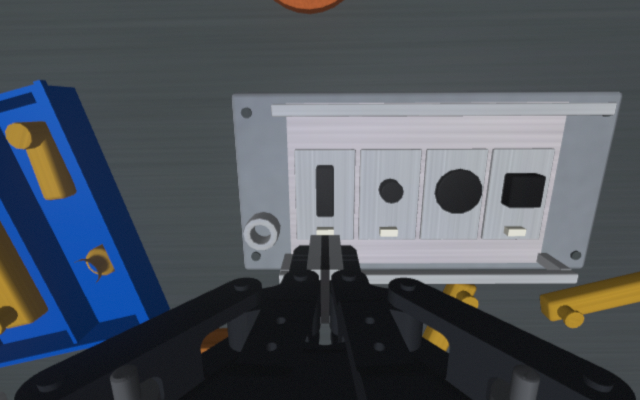

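The predicted key centres match the picture to within a pixel or so: oblong (325,191), small (391,191), stop (459,191). The square's blob reads (522,190) against a predicted (527,191). The fingers are aligned with the oblong key, so I descend to just above it.

Emit:
move_arm(
  series=[0, 0.25, 0, 3, 0, 0.3, 0, 0, 0, 0, 3, 0, 0, 0, 0, 0, 0, 2.5, 0, 0, 0, 0, 0, 0, 0.9, 0, 0, 0, 0, 0, 0, 0, 0, 0, 0],
)

```text
time: 13.72
tool_pos: [0.5797, -0.1177, 0.1043]
tcp_rot: [3.141, -0.028, 0.008]
wrist_force: [-0.3, -0.4, 0.3]
width: 0.002
grip_force: 0.0
```

Emit:
move_arm(
  series=[0, 0, 0, 0.3, 0, 0, 0, 0, 0, 0, 0.3, 0, 0, 0, 0, 0, 0, 0, 0, 0, 0],
)

```text
time: 14.1
tool_pos: [0.5796, -0.1182, 0.0981]
tcp_rot: [3.141, -0.03, 0.009]
wrist_force: [0.3, -0.1, 0.9]
width: 0.002
grip_force: 0.0
```

Emit:
move_arm(
  series=[0, -0.25, 0, 0.3, 0, 0, 0, 0, 0, 0, 0.3, 0, 0, 0, 0, 0, 0, 0.2, 0, 0, 0, 0, 0, 0, 0, 0, 0, 0],
)

```text
time: 14.6
tool_pos: [0.5768, -0.1182, 0.0898]
tcp_rot: [3.141, -0.03, 0.007]
wrist_force: [-2.5, 0.6, 4.1]
width: 0.001
grip_force: 1.8
```

Emit:
move_arm(
  series=[0, 0, 0, 0.2, 0, 0, 0, 0, 0, 0, 0, 0, 0, 0],
)

```text
time: 14.85
tool_pos: [0.577, -0.1182, 0.0881]
tcp_rot: [3.141, -0.03, 0.008]
wrist_force: [-3.2, 0.3, 6.0]
width: -0.0
grip_force: 2.7
```

Emit:
move_arm(
  series=[0, 0, 0, 0.1, 0, 0, 0, 0, 0, 0, 0, 0, 0, 0],
)

```text
time: 15.1
tool_pos: [0.577, -0.1182, 0.088]
tcp_rot: [3.141, -0.03, 0.008]
wrist_force: [-5.1, 1.9, 10.4]
width: -0.002
grip_force: 5.2
```

Emit:
move_arm(
  series=[0, 0, 0, 0.1, 0, 0, 0, 0, 0, 0, 0, 0, 0, 0],
)

```text
time: 15.35
tool_pos: [0.577, -0.1182, 0.0879]
tcp_rot: [3.141, -0.03, 0.008]
wrist_force: [-7.2, 1.3, 14.7]
width: 0.002
grip_force: 7.6
```

The oblong key is fully down: it stops at 0.088 m and the force rises to 15 N. I rise well clear, cross to the square key, and check the pose.

Emit:
move_arm(
  series=[0, 0, 0, -0.6, 0, 0, 0, 0, 0, 0, -2, 0, 0, 0, 0, 0, 0, -1.8, 0, 0, 0, 0, 0, 3.9, 0, 0, 0, 0, 0, 0, 3.9, 0, 0, 0, 0],
)

```text
time: 15.98
tool_pos: [0.5764, -0.1968, 0.1317]
tcp_rot: [3.141, -0.028, 0.012]
wrist_force: [1.3, 0.0, -1.6]
width: -0.001
grip_force: 0.0
```

Emit:
move_arm(
  series=[0, 0, 3.9, 0, 0, 0, 0, 0, 0, 3.9, 0, 0, 0, 0, 0, 0, 0, 0, 0, 0, 0, 0, 0, 0, 0, 0, 0, 0],
)

```text
time: 16.48
tool_pos: [0.574, -0.2739, 0.1303]
tcp_rot: [-3.141, 0.031, -0.009]
wrist_force: [0.7, 0.3, -0.1]
width: 0.003
grip_force: 0.0
```

Run:
```python
from h import *
import pickle
plan((.5743,-.2743,.098,-.018))
c=calibration("side");im=read_camera("side");im2=read_camera("scene")
a=cv2.resize(im[170:290,290:390],None,fx=4,fy=4,interpolation=cv2.INTER_CUBIC)
cv2.imwrite("pics/s6.png",cv2.resize(np.vstack([a])[:,:,::-1],None,fx=1.2,fy=1.2))
```

```text
now [ 0.574  -0.2739  0.1303] yaw -0.0198 F [ 0.7  0.3 -0.1] w 0.003 t 16.48
shift cm [0.02 0.04 3.23] then turn [-0.02 -0.33 -0.1 ]
```

View pics/s6.png

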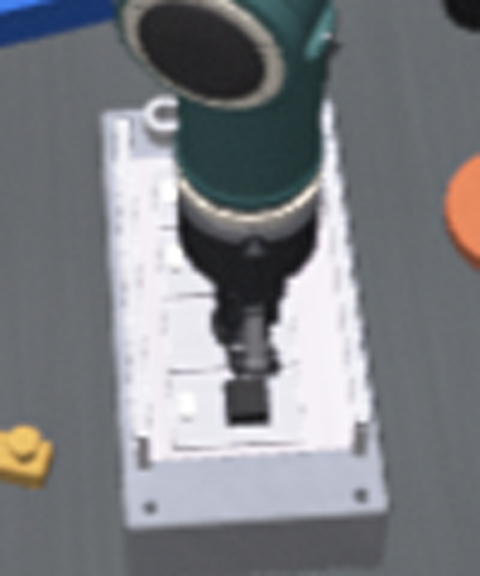

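The tool is in line with the square key at (247,402), whose white tab is at (187,403). The arm hides the stop key. I press the square key.

Emit:
move_arm(
  series=[0, 0, 0.04, 2, 0, 0, 0, 0, 0, 0, 1.2, 0, 0, 0, 0, 0, 0, 0.3, 0, 0, 0, 0, 0, 0, 0.3, 0, 0, 0, 0, 0, 0, 0.3, 0, 0, 0],
)

```text
time: 17.2
tool_pos: [0.5742, -0.2745, 0.0892]
tcp_rot: [3.141, -0.03, 0.009]
wrist_force: [-1.3, 1.7, 4.8]
width: 0.002
grip_force: 2.1
```

Emit:
move_arm(
  series=[0, 0, 0, 0.2, 0, 0, 0, 0, 0, 0, 0.1, 0, 0, 0, 0, 0, 0, 0, 0, 0, 0, 0, 0, 0, 0, 0, 0, 0],
)

```text
time: 17.7
tool_pos: [0.5742, -0.2745, 0.0879]
tcp_rot: [3.141, -0.03, 0.009]
wrist_force: [-5.4, 2.9, 11.8]
width: 0.003
grip_force: 5.9
```

The square key is fully down (12 N at 0.088 m). I rise, cross to the small key and press it.

Emit:
move_arm(
  series=[0, 0, 0, -0.6, 0, 0, 0, 0, 0, 0, -2, 0, 0, 0, 0, 0, 0, -1.8, 0, 0, 0, 0, 0, -3.5, 0, 0, 0, 0, 0, 0, -3.5, 0, 0, 0, 0],
)

```text
time: 18.32
tool_pos: [0.5761, -0.2047, 0.1317]
tcp_rot: [3.14, -0.032, 0.012]
wrist_force: [0.4, 0.3, -0.1]
width: 0.004
grip_force: 0.0
```

Emit:
move_arm(
  series=[0, 0, -3.4, 0, 0, 0, 0, 0, 0, 0, 0, 0, 0, 0, 0, 0, 0, 0, 0, 0, 0],
)

```text
time: 18.7
tool_pos: [0.5764, -0.1711, 0.1307]
tcp_rot: [3.14, -0.029, 0.011]
wrist_force: [0.2, -0.5, 0.3]
width: -0.001
grip_force: 0.0
```

```bash
python3 -c "
from h import *
plan((.5762,-.1703,.098,-.018))"
```

```text
now [ 0.5764 -0.1711  0.1307] yaw -0.0187 F [ 0.2 -0.5  0.3] w -0.001 t 18.7
shift cm [-0.05 -0.09  3.27] then turn [ 0.06 -0.39 -0.04]
```

Emit:
move_arm(
  series=[0, 0, -0.08, 2, 0, 0, 0, 0, 0, 0, 1.2, 0, 0, 0, 0, 0, 0, 0.3, 0, 0, 0, 0, 0, 0, 0.3, 0, 0, 0, 0, 0, 0, 0.3, 0, 0, 0],
)

```text
time: 19.32
tool_pos: [0.576, -0.17, 0.0891]
tcp_rot: [3.141, -0.03, 0.008]
wrist_force: [-2.7, 0.2, 3.7]
width: 0.002
grip_force: 2.2
```

Emit:
move_arm(
  series=[0, 0, 0, 0.2, 0, 0, 0, 0, 0, 0, 0.1, 0, 0, 0, 0, 0, 0, 0, 0, 0, 0, 0, 0, 0, 0, 0, 0, 0],
)

```text
time: 19.82
tool_pos: [0.5761, -0.17, 0.0879]
tcp_rot: [3.141, -0.03, 0.008]
wrist_force: [-5.4, 0.5, 13.1]
width: -0.0
grip_force: 6.3
```

The small key is fully down too. I retreat upwards and check by image code that the tabs are down and the casting is in place, as my picture budget is spent.

Emit:
move_arm(
  series=[0, 0, 0, -0.6, 0, 0, 0, 0, 0, 0, -2, 0, 0, 0, 0, 0, 0, -4, 0, 0, 0, 0, 0, 0, -4, 0, 0, 0, 0, 0, 0, -4, 0, 0, 0],
)

```text
time: 20.45
tool_pos: [0.5757, -0.1696, 0.2341]
tcp_rot: [3.141, -0.03, 0.011]
wrist_force: [0.5, -0.7, 0.0]
width: -0.0
grip_force: 0.0
```

Emit:
move_arm(
  series=[0, 0, 0, 0, 0, 0, 0, 0, 0, 0, 0, 0, 0, 0, 0, 0, 0, 0, 0, 0, 0],
)

```text
time: 20.82
tool_pos: [0.5744, -0.1693, 0.2302]
tcp_rot: [-3.141, 0.03, -0.004]
wrist_force: [-0.3, 0.3, -0.6]
width: -0.001
grip_force: 0.0
```

Run:
```python
from h import *
from scipy import ndimage as nd
plan((.5762,-.1703,.2,-.018))
c=calibration("wrist");im=read_camera("wrist").astype(int);cv2.imwrite("pics/w7.png",im[:,:,::-1])
p=[.5757,-.1963,-.018]
# tab (cream): red clearly over blue, bright
m=(im[:,:,0]-im[:,:,2]>12)&(im.min(2)>130)
l,n=nd.label(m)
for i in range(1,n+1):
    a=(l==i).sum()
    if a>20: print("tab blob",np.array(nd.center_of_mass(l==i))[::-1].round(1),a,[ (o.start,o.stop) for o in nd.find_objects(l==i)[0]])
for h in(.077,.072): print(h,proj("w",loc(p,[[-.035,y,h] for y in(.078,.026,-.026,-.078)]),c).round(1).tolist())
# brass blobs in tray, scene camera, now
s=read_camera("scene").astype(int);g=(s[:,:,0]-s[:,:,2]>90)&(s[:,:,1]>110)
l,n=nd.label(g[160:260,360:490])
for i in range(1,n+1):
    if (l==i).sum()>8: print("brass",np.array(nd.center_of_mass(l==i))[::-1].round(1)+[360,160],(l==i).sum())
```

```text
now [ 0.5744 -0.1693  0.2302] yaw -0.0192 F [-0.3  0.3 -0.6] w -0.001 t 20.82
shift cm [0.17 0.09 3.02] then turn [-0.05 -0.15 -0.07]
0.077 [[270.2, 218.4], [326.0, 218.3], [381.8, 218.3], [437.6, 218.3]]
0.072 [[271.1, 216.7], [326.0, 216.6], [380.9, 216.6], [435.9, 216.6]]
brass [362.7 174.3] 70
brass [423.5 184.3] 38
brass [435.5 211.6] 504
brass [388.9 208.6] 40
brass [406.7 233.5] 137[ WARN:0@0.624] global loadsave.cpp:1063 imwrite_ Unsupported depth image for selected encoder is fallbacked to CV_8U.
```

Run:
```python
from h import *
im=cv2.imread("pics/w7.png").astype(int)
print("bar small stop square: R,B by row")
for v in range(205,230): print(v,[tuple(im[v,u-2:u+3].mean(0).round().astype(int)[[2,1,0]].tolist()) for u in(271,326,381,436)])
```

```text
bar small stop square: R,B by row
205 [(59, 60, 63), (166, 171, 179), (166, 171, 179), (167, 172, 180)]
206 [(106, 109, 114), (166, 170, 179), (166, 171, 180), (167, 172, 180)]
207 [(160, 165, 172), (166, 171, 179), (166, 171, 181), (167, 172, 181)]
208 [(166, 171, 178), (166, 171, 179), (167, 172, 181), (167, 172, 181)]
209 [(166, 170, 178), (166, 171, 179), (167, 172, 181), (167, 172, 181)]
210 [(166, 171, 178), (166, 171, 179), (167, 171, 181), (167, 172, 181)]
211 [(166, 171, 178), (166, 171, 180), (167, 172, 181), (167, 172, 180)]
212 [(166, 171, 178), (167, 171, 180), (167, 172, 181), (167, 172, 180)]
213 [(166, 170, 178), (166, 171, 180), (167, 172, 181), (166, 171, 179)]
214 [(165, 170, 177), (166, 171, 179), (167, 172, 181), (159, 164, 170)]
215 [(163, 166, 170), (167, 170, 173), (167, 172, 181), (168, 169, 165)]
216 [(176, 177, 171), (184, 183, 175), (167, 172, 181), (213, 213, 202)]
217 [(217, 216, 205), (218, 218, 206), (167, 172, 182), (221, 221, 210)]
218 [(220, 220, 209), (221, 220, 210), (167, 172, 182), (221, 221, 212)]
219 [(220, 220, 210), (221, 220, 210), (167, 172, 181), (221, 222, 211)]
220 [(219, 219, 209), (220, 220, 210), (167, 172, 182), (221, 221, 211)]
221 [(219, 219, 209), (217, 217, 207), (167, 172, 181), (211, 212, 204)]
222 [(205, 207, 200), (198, 200, 196), (167, 172, 182), (182, 185, 189)]
223 [(172, 176, 181), (170, 175, 182), (167, 172, 182), (169, 173, 182)]
224 [(166, 172, 179), (167, 172, 180), (168, 172, 182), (168, 173, 181)]
225 [(166, 172, 179), (167, 172, 180), (169, 174, 183), (168, 174, 182)]
226 [(171, 176, 182), (166, 169, 177), (167, 171, 180), (168, 171, 179)]
227 [(181, 182, 189), (168, 169, 176), (166, 166, 174), (170, 169, 177)]
228 [(186, 183, 192), (184, 181, 191), (181, 179, 189), (182, 179, 188)]
229 [(185, 183, 191), (185, 182, 192), (181, 179, 189), (180, 178, 187)]
```

All three presses hit the hard stop at exactly 6 mm of travel, the stop key was never touched, and the tray's contents are in place. I hand in.

```bash
python3 -c "
from workcell import *
print(finish_job())"
```

```text
the job is handed in; nothing more can be done
None
```

The job is handed in at about 21 s: the casting lies flat and upright in the tray's empty bay, and the oblong, square and small round keys were each pressed to their stop in that order. The stop key was never touched, and I saw nothing else moved. The key presses rest on force and travel readings, as I could not confirm from the last image that the telltale tabs had dropped.

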